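# Lock off the lint trap and hold its blue screen up for inspection

## Task

Shut off the lint trap first: turn the black collar of the valve clockwise (seen from above) until its orange pointer is at the red locked mark. Then draw the blue-handled screen straight up out of its slot, leave the grey-handled one fully in, and tip the blue one so that its mesh side (the side away from the robot) looks upward, its lower end swinging out away from the robot, at least half-way from upright to flat. Finish while holding it there, still, all of it at least 15 cm above the counter and carried by the gripper alone, with the other things on the counter left where they are.

Things in the scene. Friction and masses are not known exactly. Their poses are not given: they have to be found in the camera images.
- valve: shut-off valve fixed on the counter: steel foot flange 96 mm across, white dial plate 92 mm across with its top 44 mm above the counter, collar above it. Origin: on the collar's vertical axis, at counter level. Its +x axis points at the red locked mark. It may stand left or right of the trap.
- collar (a joint): black knurled captive ring, 52 mm in diameter, 48 to 88 mm above the counter, turning about the valve's vertical axis (a brass stub inside it ends at 94.5 mm). Grip it from above across any diameter. 0 = open; grows clockwise seen from above; 1.2 rad = locked, its hard stop, pointer at the red mark. Starts between 0 and 0.4; friction of 0.12 N m keeps it where it is left.
- pointer (a point): tip of the orange pointer at the collar's lower rim, 34 mm from the axis, 49.5 mm above the counter (an orange stripe on the collar's top points the same way).
- lock_mark (a point): red locked mark on the white dial plate, 39.5 mm from the axis, 45.5 mm above the counter.
- trap: lint trap, grey metal block fixed on the counter, 80 (x) x 220 (y) x 100 (z) mm, with two open-topped slots 12 (x) x 84 (y) mm and 92 mm deep at y = +52 and -52 mm; brass drain elbows at its two ends reach 148 mm from its middle. Origin: centre of its underside. Its x axis crosses the slots' thin way and points away from the robot, within 0.35 rad of the world's.
- screen_blue: lint screen, 0.15 kg, upright in either slot. White frame 8 (x) x 80 (y) x 118 (z) mm, on it a blue grip bar 14 (x) x 60 (y) x 30 (z) mm, 118 to 148 mm above the origin, 141 mm above the counter at its middle when seated. Origin: middle of the lower edge, 8 mm above the counter when seated. z runs up to the handle; +x is square to the mesh side, which faces away from the robot, as the trap's x.
- screen_grey: the same screen with a grey handle in the other slot; must stay seated. Origin and axes as for the blue one.
- lint_brush: small brush lying beyond the trap and valve; bystander. Origin: its underside.
- measuring_cup: clear cup 68 mm across, 70 mm high; bystander. Origin: centre of its underside.
- detergent: blue bottle 90 mm across, 220 mm high, at the left; bystander. Origin: centre of its underside.
- tablet_jar: clear jar with green cap 84 mm across, 100 mm high, at the far right; bystander. Origin: centre of its underside.
- token_tray: grey two-part tray 120 x 160 x 35 mm, at the right; bystander. Origin: centre of its underside.
- spray_can: green can 52 mm across, 110 mm high, at the far left; bystander. Origin: centre of its underside.

How it is judged:
By the outcome, as a careful person would: the job done as asked, in the order asked, and still so for the second after the job is handed in, while the arm keeps its last pose, push and grip.
It also fails if it takes over 58 s, if anything falls off the work surface, if the arm or the gripper's body presses on something with over 40 N, if the wrist force passes 120 N, or if a joint passes its speed limit or range.

## Robot

A 6-joint arm with a two-finger parallel gripper is mounted at the origin on the work surface. World frame = base frame: x ahead of the robot, y to its left, z up, the work surface at z = 0. Lengths are in m, angles in rad, forces in N, time in s.
With the tool pointing down it reaches from about 0.35 to 0.775 m from the base axis. Payload 7.3 kg.
Tool frame: the origin (TCP) lies on the centre line of the jaws, within the pads' length; the fingertips stand 11 mm ahead of it and the grasp point (between the pads) lies 8 mm behind it; z points along the fingers, y is the line along which they close (so a half turn about z gives the same grasp; the last joint's range is limited). The gripper opens to 92 mm and grips with 3 to 60 N. Pads are 19 mm wide; open, the fingers measure 130 mm over their backs; the gripper's body (75 mm by 190 mm) begins 47 mm behind the grasp point.
Start: joints at [1.142, 0.342, 1.524, -0, 1.275, -0.146], TCP at [0.146, 0.504, 0.238] pointing down, gripper open.
Joint ranges: [-2.53, 2.53], [-0.77, 2.02], [0.04, 2.7], [-1, 4.14], [0.28, 2.66], [-3.11, 3.11]. Speed limits (rad/s): [2.57, 2.57, 3.14, 3.14, 3.14, 3.14].

## Interface

Orientations are given as a unit quaternion [w, x, y, z].
In Python, from station import arm, snapshot, calibration gives the robot as it stands.
- The arm moves only by the tool servo_tool, never from a script. Its argument "targets" is a list of rows, each a list of 6 numbers: the shift along the tool's x, y, z in units of 50 mm (1.0 is 50 mm), then the turn, a rotation vector about the tool's x, y, z in units of 6 degrees (1.0 is 6 degrees). A call has 1 to 20 rows; each row is the pose to reach, as a shift and turn from the pose commanded when the call began, along the tool's axes at that moment; what a row does not reach only later rows make up. A row lasts 1/8 s, in which the tool goes at most 62.5 mm and 10.7 degrees, less where a joint would pass 70% of its speed; a pose out of reach is approached as far as the arm can. A call with a gripper value outside its range is refused whole. "fingers" is the opening in per cent of the stroke, from 0 (shut) to 100 (fully open), set as the call begins (left out, the last holds). The fingers move at their own pace and stop on an object; "newtons" is the grip in N (left out, the last holds). Time passes only in rows, so rows that repeat a pose let the fingers close. It gives the time, the measured TCP pose, the force, the opening and the grip force at its end, in the units of the state.
- arm.get_state(): the state, without advancing time (a new reading comes with each control period).
- snapshot(name): name is "side" or "top"; returns the picture (384x512x3 uint8, red, green, blue); there is no depth.
- calibration(name): a dict with "fov_y" (degrees; the focal length in pixels is half the picture's height over the tangent of half this angle, whatever the lens; pixels are square), "cx", "cy" (the principal point, pixels), "dist_coeffs" ([k1, k2, p1, p2, k3] as OpenCV has them; the pictures are not rectified), "R" (3x3) and "t" (3): a world point X has camera coordinates R X + t. Camera axes: x right, y down, z forward; pixel columns grow to the right and rows downward; lengths in m; the calibration is good to about 2 mm. A picture is of the moment at which its call begins. calibration takes no time and is no camera call.
- arm.job_done(): hands the job in; it is judged then, once.
The state is a dict: "time_s": time; "qpos": joint angles; "qvel": joint speeds; "tau": joint torques, N m; "eef_pos": TCP position; "eef_rot": TCP orientation; "wrist_force": force on the tool from outside, world axes, zero at the start; "torque": the same for the moment, N m; "grip_width": opening from 0.0 (shut) to 1.0 (fully open); "gripper_force": force on a finger pad.
Only numpy, scipy, OpenCV 4.12 (cv2) and the standard library are available. Lean on these libraries where they do the work, as an engineer would, in place of code of your own. Each camera call takes 0.05 s, during which the arm holds its last target. There are 200 camera calls.

## Working session

There is one attempt and no reset: what is moved stays moved. The work goes in short steps, Python scripts to look and compute and a tool call to move; the robot and the scene stay as the last step left them, time stands still between calls to the robot, and variables do not carry over. Pictures are saved under pics/ and viewed, at most 10 in all, crops included, and the job is handed in when it is done.

Besides the shell and the picture viewer there is one more tool, called after "Emit:" by a JSON object that holds its "op" and its "data". servo_tool: Moves the arm, as the interface text tells. Its arguments: {"type":"object","properties":{"targets":{"type":"array"},"fingers":{"type":"number"},"newtons":{"type":"number"}},"required":["targets"]}

```bash
mkdir -p pics; ls
python3 - <<'E'
from station import arm, snapshot, calibration
import cv2
for n in("side","top"):
    im=snapshot(n); cv2.imwrite(f"pics/{n}0.png",cv2.cvtColor(im,cv2.COLOR_RGB2BGR)); print(calibration(n))
s=arm.get_state();print(s["time_s"],s["eef_pos"],s["eef_rot"],s["grip_width"])
E
```

```text
pics
{'fov_y': 50.60891969943296, 'cx': 261.32460840308187, 'cy': 195.63981760331245, 'dist_coeffs': array([-0.01917839,  0.        ,  0.        ,  0.        ,  0.        ]), 'R': array([[ 0.88020589, -0.47458375, -0.0028027 ],
       [-0.32723408, -0.60261948, -0.72785137],
       [ 0.34373747,  0.64157621, -0.68572919]]), 't': array([-0.48049834,  0.23365442,  1.16852544])}
{'fov_y': 49.00535708793537, 'cx': 258.1593798138949, 'cy': 195.7760691847933, 'dist_coeffs': array([-0.0076386,  0.       ,  0.       ,  0.       ,  0.       ]), 'R': array([[ 0.03027784, -0.99941501,  0.01590245],
       [-0.98452235, -0.03256677, -0.17220669],
       [ 0.17262384, -0.01044227, -0.98493247]]), 't': array([-0.01577664,  0.55730975,  1.2668077 ])}
0.1 [0.14633203 0.50383045 0.23710419] [-1.93632086e-04  1.40946342e-01  9.90016991e-01 -6.69121456e-04] 0.9985765301823134
```

View pics/side0.png

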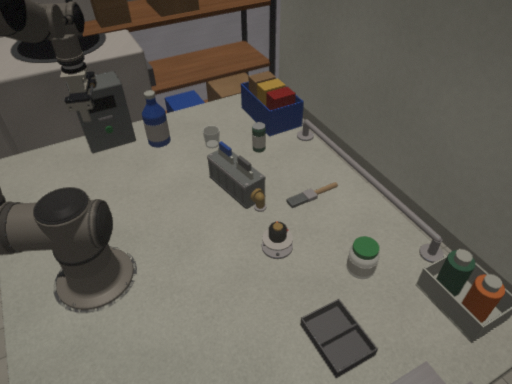

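View pics/top0.png

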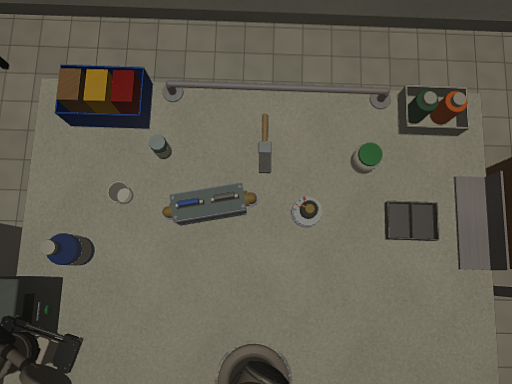

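The side view shows the trap at about (237,177), with the blue handle on the left (225,149) and the grey on the right, and the valve at (278,238). In the top view the trap is at (208,203), blue handle (188,203), grey handle (223,197), valve (307,211). I'll enlarge these areas.

Run:
```python
import cv2,numpy as np
t=cv2.imread("pics/top0.png");s=cv2.imread("pics/side0.png")
f=lambda im,x,y,w,h,k:cv2.resize(im[y:y+h,x:x+w],None,fx=k,fy=k,interpolation=cv2.INTER_CUBIC)
a=f(t,160,175,100,55,8)
b=np.hstack([f(t,287,191,40,40,10),f(s,258,215,40,40,10)])
cv2.imwrite("pics/a.png",a);cv2.imwrite("pics/b.png",b)
```

```text
(no output)
```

View pics/a.png

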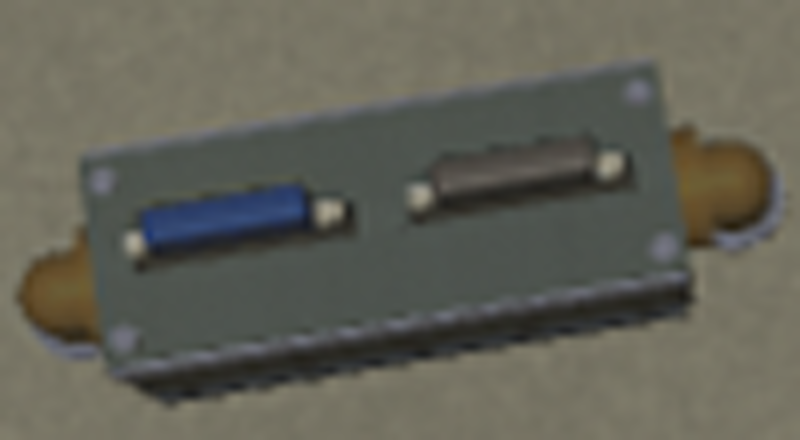

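View pics/b.png

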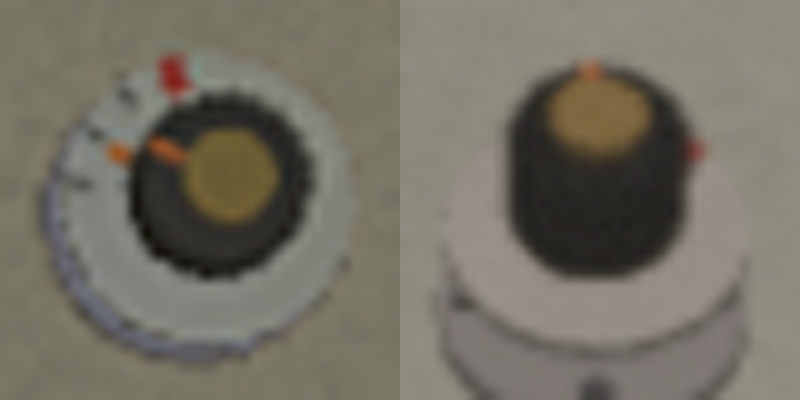

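Crop a shows the trap's top corners at (83,157), (655,62), (690,275) and (115,372), with blue on the left. Crop b shows the brass stub at (230,175), the pointer at (118,153) and the red mark at (174,75).

```bash
cat > h.py <<'E'
import numpy as np,cv2
from station import arm,snapshot,calibration
from scipy.spatial.transform import Rotation as Rn
def K(c):
    f=192/np.tan(np.radians(c["fov_y"]/2));return np.array([[f,0,c["cx"]],[0,f,c["cy"]],[0,0,1]])
def ray(n,px,z):
    c=calibration(n);u=cv2.undistortPoints(np.array([[px]],float),K(c),c["dist_coeffs"])[0,0]
    R,t=np.array(c["R"]),np.array(c["t"]);o=-R.T@t;d=R.T@np.r_[u,1];return o+d*(z-o[2])/d[2]
def proj(n,X):
    c=calibration(n);return cv2.projectPoints(np.array(X,float).reshape(-1,1,3),cv2.Rodrigues(np.array(c["R"]))[0],np.array(c["t"]),K(c),c["dist_coeffs"])[0][:,0]
def crop(n,x,y,k,p,z):
    return ray(n,[x+(p[0]+.5)/k-.5,y+(p[1]+.5)/k-.5],z)
def st():
    s=arm.get_state();q=s["eef_rot"];R=Rn.from_quat([q[1],q[2],q[3],q[0]]).as_matrix();return s,np.array(s["eef_pos"]),R
def move(p,R):
    s,p0,R0=st();d=R0.T@(np.array(p)-p0)/.05;r=Rn.from_matrix(R0.T@R).as_rotvec(degrees=True)/6
    return np.r_[d,r].round(2).tolist()
def down(a): # tool y (closing) along world angle a, z down
    y=np.array([np.cos(a),np.sin(a),0]);z=np.array([0,0,-1.]);return np.c_[np.cross(y,z),y,z]
E
python3 - <<'E'
from h import *
A=lambda p,z:crop("top",160,175,8,p,z)
C=np.array([A(p,.1) for p in[(83,157),(655,62),(690,275),(115,372)]])
print("trap corners",C.round(4).tolist(),"mid",C.mean(0).round(4))
e=C[0]-C[1]+C[3]-C[2];print("len",np.linalg.norm(C[0]-C[1]),np.linalg.norm(C[3]-C[2]),np.linalg.norm(C[0]-C[3]),np.linalg.norm(C[1]-C[2]),"yaw",np.arctan2(-e[0],e[1]))
w=[A(p,.126) for p in[(134,242),(330,210),(418,196),(610,164)]]
print("ends",np.round(w,4).tolist())
h=[A(p,.156) for p in[(140,212),(303,187)]];print("handle far edge",np.round(h,4).tolist(),np.linalg.norm(h[0]-h[1]))
B=lambda p,z:crop("top",287,191,10,p,z);S=lambda p,z:crop("side",258,215,10,p,z)
b=B((230,175),.0945);pt=B((118,153),.0495);m=B((174,75),.0455);pl=B((203,205),.044)
print("stub",b,S((600,107),.0945),"plate",pl,"S red",S((695,150),.0455),"S plate",S((598,215),.044))
for c in(b,pl):
    print([ (np.linalg.norm((q-c)[:2]),np.arctan2(*(q-c)[[1,0]])) for q in(pt,m)])
print(st()[1:])
E
```

```text
trap corners [[0.5446, 0.2663, 0.1], [0.588, 0.054, 0.1], [0.5075, 0.038, 0.1], [0.4644, 0.2492, 0.1]] mid [0.5261 0.1519 0.1   ]
len 0.21668751314295837 0.21554870036156665 0.08205545599718997 0.08209919411026935 yaw 0.2015520428753918
ends [[0.5093, 0.2405, 0.126], [0.5235, 0.1698, 0.126], [0.5297, 0.138, 0.126], [0.5439, 0.0683, 0.126]]
handle far edge [[0.5158, 0.2335, 0.156], [0.5267, 0.1761, 0.156]] 0.05844268278632619
stub [ 0.51717263 -0.15299804  0.0945    ] [ 0.6209805  -0.20698338  0.0945    ] plate [ 0.51498915 -0.15146307  0.044     ] S red [ 0.66573556 -0.20033474  0.0455    ] S plate [ 0.62588111 -0.20696206  0.044     ]
[(np.float64(0.031494323015670046), np.float64(1.1625360407723577)), (np.float64(0.040009185510639866), np.float64(0.285104709955402))]
[(np.float64(0.03106251839817118), np.float64(1.0783017636957852)), (np.float64(0.04172504132829316), np.float64(0.23506283240962353))]
(array([0.14633203, 0.50383045, 0.23710419]), array([[-9.60268182e-01,  2.79078289e-01, -5.72018554e-04],
       [ 2.79078807e-01,  9.60267362e-01, -1.27029975e-03],
       [ 1.94777666e-04, -1.37946669e-03, -9.99999030e-01]]))
```

Run:
```python
from h import *
S=lambda p,z:crop("side",258,215,10,p,z)
b=S((200,110),.0945);m=S((295,150),.0455);pl=S((198,215),.044)
print(b,m,pl)
c=np.array([.516,-.1525,0])
print("via",move(c+[-.08,.22,.27],down(.5)),"above",move(c+[0,0,.14],down(.2)))
```

```text
[ 0.51781806 -0.15232047  0.0945    ] [ 0.55853705 -0.14212016  0.0455    ] [ 0.5201544  -0.14956262  0.044     ]
via [-8.0, -6.76, -0.65, -0.01, 0.0, 7.52] above [-10.76, -10.54, 1.95, -0.01, 0.01, 10.39]
```

Emit:
{"op": "servo_tool", "data": {"targets": [[-2,-1.5,-0.8,0,0,2],[-4,-3,-0.8,0,0,4],[-6,-5,-0.7,0,0,6],[-8,-6.8,-0.6,0,0,7.5],[-9,-8,-0.4,0,0,9],[-10,-9.5,0,0,0,10],[-10.78,-10.52,1,0,0,10.4],[-10.78,-10.52,1.5,0,0,10.4],[-10.78,-10.52,1.9,0,0,10.4],[-10.78,-10.52,1.9,0,0,10.4],[-10.78,-10.52,1.9,0,0,10.4],[-10.78,-10.52,1.9,0,0,10.4]], "fingers": 100}}

```text
time_s: 1.6
eef_pos: [0.5066, -0.1306, 0.1504]
eef_rot: [-0.0, 0.634, 0.774, 0.0]
wrist_force: [0.7, 0.1, 0.2]
grip_width: 1.0
gripper_force: 0.0
```

Run:
```python
from h import *
s,p,R=st();print(s["time_s"],p,s["qpos"],move([.517,-.152,.067],down(.2)))
```

```text
1.6 [ 0.50656294 -0.13063011  0.1504311 ] [-3.99105027e-01  4.26282830e-01  1.65578730e+00  3.11613316e-04
  1.05984820e+00 -5.97763353e-01] [-0.46, 0.12, 1.67, -0.0, -0.0, -0.01]
```

Emit:
{"op": "servo_tool", "data": {"targets": [[0,0,0,0,0,0],[0,0,0,0,0,0]]}}

```text
time_s: 1.85
eef_pos: [0.5055, -0.1284, 0.1509]
eef_rot: [-0.001, 0.634, 0.774, -0.0]
wrist_force: [0.4, 0.7, -1.0]
grip_width: 0.998
gripper_force: 0.0
```

Run:
```python
from h import *
s,p,R=st();print(s["time_s"],p,s["qvel"].round(3),move([.517,-.152,.067],down(.2)))
```

```text
1.85 [ 0.505508   -0.12838695  0.15090779] [ 0.028 -0.029  0.007 -0.001  0.     0.002] [-0.51, 0.13, 1.68, -0.01, -0.01, -0.02]
```

Emit:
{"op": "servo_tool", "data": {"targets": [[-0.5,0.13,0.2,0,0,0],[-0.51,0.13,0.2,0,0,0],[-0.51,0.13,0.2,0,0,0],[-0.51,0.13,0.2,0,0,0]]}}

```text
time_s: 2.35
eef_pos: [0.5173, -0.1514, 0.142]
eef_rot: [0.0, 0.633, 0.774, 0.0]
wrist_force: [-0.1, -0.9, -0.4]
grip_width: 0.998
gripper_force: 0.0
```

Run:
```python
from h import *
s,p,R=st();print(s["time_s"],p,s["qvel"].round(3),move([.517,-.152,.067],down(.2)))
im=snapshot("top");cv2.imwrite("pics/top1.png",cv2.resize(im[170:250,267:347,::-1],None,fx=6,fy=6,interpolation=2))
```

```text
2.35 [ 0.51733687 -0.15138235  0.14196907] [-0.004  0.005 -0.004 -0.001 -0.002 -0.002] [-0.01, -0.01, 1.5, 0.0, 0.0, 0.0]
```

View pics/top1.png

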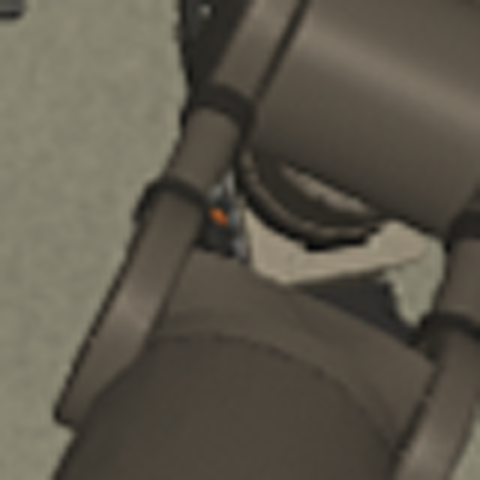

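The arm hides the valve from above; only the pointer shows, at (220,215) in the crop. The pose matches, so I'll go down and grip.

Emit:
{"op": "servo_tool", "data": {"targets": [[0,0,0.4,0,0,0],[0,0,0.8,0,0,0],[0,0,1.2,0,0,0],[0,0,1.5,0,0,0],[0,0,1.5,0,0,0]]}}

```text
time_s: 3.02
eef_pos: [0.5169, -0.152, 0.0656]
eef_rot: [-0.001, 0.633, 0.774, -0.0]
wrist_force: [0.0, -0.6, 0.6]
grip_width: 1.007
gripper_force: 0.0
```

Emit:
{"op": "servo_tool", "data": {"targets": [[0,0,0,0,0,0],[0,0,0,0,0,0],[0,0,0,0,0,0],[0,0,0,0,0,0],[0,0,0,0,0,0],[0,0,0,0,0,0]], "fingers": 0, "newtons": 25}}

```text
time_s: 3.78
eef_pos: [0.516, -0.1527, 0.0665]
eef_rot: [-0.001, 0.633, 0.774, -0.001]
wrist_force: [-6.1, -1.8, 5.0]
grip_width: 0.565
gripper_force: 25.0
```

Emit:
{"op": "servo_tool", "data": {"targets": [[0,0,0,0,0,0.7],[0,0,0,0,0,1.4],[0,0,0,0,0,2.1],[0,0,0,0,0,2.8],[0,0,0,0,0,3.5],[0,0,0,0,0,4.2],[0,0,0,0,0,4.9],[0,0,0,0,0,5.6],[0,0,0,0,0,6.3],[0,0,0,0,0,7.0],[0,0,0,0,0,7.5],[0,0,0,0,0,7.8],[0,0,0,0,0,7.8]]}}

```text
time_s: 5.4
eef_pos: [0.516, -0.1527, 0.0665]
eef_rot: [-0.001, 0.889, 0.458, -0.001]
wrist_force: [-6.6, -1.1, 4.7]
grip_width: 0.561
gripper_force: 25.0
```

Run:
```python
from h import *
s,p,R=st();print(s["time_s"],p,s["torque"],s["wrist_force"],np.arctan2(R[1,1],R[0,1]))
```

```text
5.4 [ 0.51596747 -0.15272343  0.06647114] [-0.39087955  1.19433819 -0.1403581 ] [-6.57237924 -1.09155431  4.74476516] -0.6182156273665316
```

Emit:
{"op": "servo_tool", "data": {"targets": [[0,0,0,0,0,0.3],[0,0,0,0,0,0.6],[0,0,0,0,0,0.6]]}}

```text
time_s: 5.78
eef_pos: [0.516, -0.1527, 0.0665]
eef_rot: [-0.001, 0.903, 0.431, -0.001]
wrist_force: [-6.2, -2.8, 5.1]
grip_width: 0.56
gripper_force: 25.0
```

Run:
```python
from h import *
s,p,R=st();print(s["time_s"],p,s["torque"],s["wrist_force"],np.arctan2(R[1,1],R[0,1]))
```

```text
5.775 [ 0.51595844 -0.1527087   0.06646005] [-0.41001225  1.17630133  0.03544616] [-6.2173256  -2.83042195  5.14442156] -0.6805080183859028
```

Emit:
{"op": "servo_tool", "data": {"targets": [[0,0,0,0,0,0.3],[0,0,0,0,0,0.6],[0,0,0,0,0,0.6]]}}

```text
time_s: 6.15
eef_pos: [0.5166, -0.1521, 0.0664]
eef_rot: [-0.001, 0.916, 0.402, -0.001]
wrist_force: [-5.2, -0.0, 4.5]
grip_width: 0.565
gripper_force: 25.0
```

Run:
```python
from h import *
s,p,R=st();print(s["time_s"],p,s["torque"],s["wrist_force"],np.arctan2(R[1,1],R[0,1]))
```

```text
6.15 [ 0.51657416 -0.15212757  0.0663936 ] [0.05215169 0.99764973 0.70566913] [-5.2148144  -0.04289432  4.4751897 ] -0.7432042995888214
```

Emit:
{"op": "servo_tool", "data": {"targets": [[0,0,0,0,0,0.3],[0,0,0,0,0,0.6],[0,0,0,0,0,0.6]]}}

```text
time_s: 6.52
eef_pos: [0.5168, -0.152, 0.0664]
eef_rot: [-0.001, 0.928, 0.373, -0.001]
wrist_force: [-3.8, 1.7, 4.8]
grip_width: 0.561
gripper_force: 25.0
```

Run:
```python
from h import *
s,p,R=st();print(s["time_s"],p,s["torque"],s["wrist_force"],np.arctan2(R[1,1],R[0,1]))
```

```text
6.525 [ 0.51679974 -0.15199148  0.06636134] [0.13105153 0.91301899 0.58394203] [-3.80917748  1.67252795  4.80382304] -0.8062476706498387
```

The torque stepped from about 0 to 0.7 N·m at the stop, and after that the pads slipped, so the collar is at its hard stop. Now release and lift.

Emit:
{"op": "servo_tool", "data": {"targets": [[0,0,0,0,0,0],[0,0,0,0,0,0],[0,0,0,0,0,0],[0,0,0,0,0,0],[0,0,0,0,0,0]], "fingers": 100}}

```text
time_s: 7.15
eef_pos: [0.5176, -0.1525, 0.0664]
eef_rot: [0.0, 0.928, 0.373, 0.0]
wrist_force: [-0.3, -0.1, -0.7]
grip_width: 0.994
gripper_force: 0.0
```

Emit:
{"op": "servo_tool", "data": {"targets": [[0,0,-0.5,0,0,0],[0,0,-1.2,0,0,0],[0,0,-2.2,0,0,0],[0,0,-3.2,0,0,0],[0,0,-4,0,0,0],[0,0,-4,0,0,0]]}}

```text
time_s: 7.9
eef_pos: [0.5189, -0.153, 0.2698]
eef_rot: [0.003, 0.928, 0.373, 0.003]
wrist_force: [0.1, -0.1, 0.2]
grip_width: 0.997
gripper_force: 0.0
```

Run:
```python
from h import *
s,p,R=st();print(s["time_s"],p,s["qpos"],s["grip_width"])
a=.2015
for az in(a,a-np.pi):print(move([.516,.204,.27],down(az)))
```

```text
7.9 [ 0.5188622  -0.15299555  0.26982422] [-4.28523971e-01  3.44529775e-01  1.43031532e+00  1.34654828e-04
  1.35942925e+00  3.77776771e-01] 0.9970175530659232
[4.9, -5.19, -0.02, 0.07, 0.01, -9.62]
[4.9, -5.19, -0.02, 0.01, -0.08, 20.38]
```

Emit:
{"op": "servo_tool", "data": {"targets": [[0.7,-0.8,0,0,0,-1.3],[1.5,-1.6,0,0,0,-2.8],[2.3,-2.4,0,0,0,-4.3],[3.1,-3.2,0,0,0,-5.8],[3.9,-4,0,0,0,-7.3],[4.5,-4.7,0,0,0,-8.8],[4.9,-5.2,0,0,0,-9.6],[4.9,-5.2,0,0,0,-9.6],[4.9,-5.2,0,0,0,-9.6],[4.9,-5.2,0,0,0,-9.6],[4.9,-5.2,0,0,0,-9.6]]}}

```text
time_s: 9.28
eef_pos: [0.5146, 0.2039, 0.2663]
eef_rot: [-0.0, 0.634, 0.773, -0.0]
wrist_force: [-0.8, 0.3, 0.2]
grip_width: 1.003
gripper_force: 0.0
```

Run:
```python
from h import *
s,p,R=st();print(s["time_s"],p,s["qpos"],s["qvel"].round(3))
print(move([.5155,.204,.133],down(.2015)))
t=snapshot("top")[...,::-1];sd=snapshot("side")[...,::-1]
f=lambda im,x,y,w,h,k:cv2.resize(im[y:y+h,x:x+w],None,fx=k,fy=k,interpolation=2)
cv2.imwrite("pics/c.png",np.hstack([f(t,287,191,40,40,10),f(sd,258,215,40,40,10)]))
```

```text
9.275 [0.51459508 0.20386596 0.26634584] [2.38724823e-01 3.74717867e-01 1.39486709e+00 4.23227620e-06
 1.37203199e+00 4.15686704e-02] [ 0.006 -0.002 -0.003  0.     0.     0.001]
[-0.0, 0.02, 2.67, -0.0, -0.0, -0.04]
```

View pics/c.png

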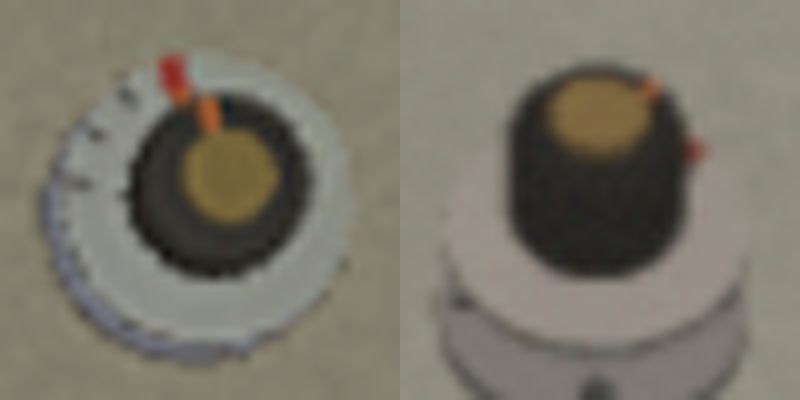

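The orange pointer, at (185,97), now sits at the red mark (175,75), so the valve is locked. Next, descend onto the blue handle.

Emit:
{"op": "servo_tool", "data": {"targets": [[0,0,0.5,0,0,0],[0,0.02,1.2,0,0,0],[0,0.02,1.9,0,0,0],[0,0.02,2.4,0,0,0],[0,0.02,2.67,0,0,0],[0,0.02,2.67,0,0,0]]}}

```text
time_s: 10.12
eef_pos: [0.5152, 0.2048, 0.1324]
eef_rot: [-0.0, 0.633, 0.774, -0.0]
wrist_force: [-0.4, 0.1, -0.6]
grip_width: 0.996
gripper_force: 0.0
```

Emit:
{"op": "servo_tool", "data": {"targets": [[0,0,0,0,0,0],[0,0,0,0,0,0],[0,0,0,0,0,0],[0,0,0,0,0,0],[0,0,0,0,0,0],[0,0,0,0,0,0],[0,0,0,0,0,0],[0,0,0,0,0,0]], "fingers": 0, "newtons": 40}}

```text
time_s: 11.12
eef_pos: [0.5154, 0.205, 0.1329]
eef_rot: [-0.0, 0.633, 0.774, 0.0]
wrist_force: [0.3, -0.4, -0.7]
grip_width: 0.176
gripper_force: 0.0
```

Emit:
{"op": "servo_tool", "data": {"targets": [[0,0,0,0,0,0],[0,0,0,0,0,0],[0,0,0,0,0,0],[0,0,0,0,0,0]]}}

```text
time_s: 11.62
eef_pos: [0.5154, 0.205, 0.1329]
eef_rot: [-0.0, 0.633, 0.774, 0.0]
wrist_force: [0.5, 0.6, -1.0]
grip_width: 0.147
gripper_force: 40.0
```

Emit:
{"op": "servo_tool", "data": {"targets": [[0,0,-0.1,0,0,0],[0,0,-0.3,0,0,0],[0,0,-0.5,0,0,0],[0,0,-0.5,0,0,0]]}}

```text
time_s: 12.12
eef_pos: [0.516, 0.2052, 0.1592]
eef_rot: [0.001, 0.633, 0.774, 0.001]
wrist_force: [0.1, -0.1, -1.4]
grip_width: 0.153
gripper_force: 40.0
```

Lifting freely; the wrist force is about the screen's weight. Continue straight up.

Emit:
{"op": "servo_tool", "data": {"targets": [[0,0,-0.4,0,0,0],[0,0,-0.9,0,0,0],[0,0,-1.5,0,0,0],[0,0,-2.1,0,0,0],[0,0,-2.8,0,0,0],[0,0,-3.5,0,0,0],[0,0,-4.2,0,0,0],[0,0,-4.8,0,0,0],[0,0,-4.8,0,0,0]]}}

```text
time_s: 13.25
eef_pos: [0.5159, 0.2051, 0.3998]
eef_rot: [0.001, 0.633, 0.774, 0.002]
wrist_force: [-0.3, 1.3, -1.5]
grip_width: 0.151
gripper_force: 40.0
```

Run:
```python
from h import *
s,p,R=st();print(s["time_s"],p,s["qpos"].round(3),s["wrist_force"],s["grip_width"],R.round(3))
```

```text
13.25 [0.51592129 0.20510302 0.39975328] [0.24  0.334 1.1   0.    1.703 0.041] [-0.30430371  1.32954816 -1.49741498] 0.15050408751185052 [[-0.198  0.98   0.004]
 [ 0.98   0.198  0.001]
 [ 0.     0.005 -1.   ]]
```

Emit:
{"op": "servo_tool", "data": {"targets": [[0,0.1,0,-0.6,0,0],[0,0.2,0,-1.5,0,0],[0,0.3,0,-2.5,0,0],[0,0.5,0,-3.5,0,0],[0,0.7,0,-4.5,0,0],[0,0.9,0,-5.5,0,0],[0,1,0,-6.5,0,0],[0,1,0,-7.5,0,0],[0,1,0,-7.5,0,0],[0,1,0,-7.5,0,0]]}}

```text
time_s: 14.5
eef_pos: [0.5644, 0.2148, 0.3974]
eef_rot: [0.242, 0.585, 0.715, 0.295]
wrist_force: [0.9, -0.9, -1.0]
grip_width: 0.151
gripper_force: 40.0
```

Run:
```python
from h import *
s,p,R=st();print(s["time_s"],p,s["qpos"].round(3),s["wrist_force"],s["grip_width"],R.round(3))
```

```text
14.5 [0.56444085 0.21483826 0.39743152] [ 0.258  0.038  1.713 -0.073  0.61   0.102] [ 0.88213992 -0.90376575 -0.97590828] 0.1512527389768003 [[-0.198  0.695  0.692]
 [ 0.98   0.14   0.139]
 [ 0.     0.706 -0.709]]
```

Emit:
{"op": "servo_tool", "data": {"targets": [[0,0.3,-0.1,-0.4,0,0],[0,0.7,-0.2,-1,0,0],[0,1.1,-0.3,-1.6,0,0],[0,1.5,-0.4,-2.3,0,0],[0,1.8,-0.4,-3,0,0],[0,1.8,-0.4,-3.2,0,0],[0,1.8,-0.4,-3.2,0,0],[0,1.8,-0.4,-3.2,0,0],[0,1.8,-0.4,-3.2,0,0],[0,1.8,-0.4,-3.2,0,0]]}}

```text
time_s: 15.75
eef_pos: [0.6127, 0.2254, 0.4795]
eef_rot: [0.335, 0.538, 0.657, 0.409]
wrist_force: [-0.6, -0.6, -1.9]
grip_width: 0.149
gripper_force: 40.0
```

Run:
```python
from h import *
s,p,R=st();print(s["time_s"],p,s["qpos"].round(3),s["qvel"].round(3),s["wrist_force"],s["grip_width"],R.round(3))
t=snapshot("top")[...,::-1];sd=snapshot("side")[...,::-1]
f=lambda im,x,y,w,h,k:cv2.resize(im[y:y+h,x:x+w],None,fx=k,fy=k,interpolation=2)
cv2.imwrite("pics/d.png",np.hstack([f(t,100,90,230,300,1.7),f(sd,90,20,230,300,1.7)]))
```

```text
15.75 [0.61273026 0.22539432 0.47947394] [ 0.263  0.02   1.731 -0.214  0.283  0.234] [-0.001  0.002 -0.    -0.002 -0.003  0.002] [-0.62213432 -0.6135242  -1.85453219] 0.14898837904063128 [[-0.196  0.433  0.88 ]
 [ 0.981  0.087  0.176]
 [-0.001  0.897 -0.441]]Traceback (most recent call last):
  File "<stdin>", line 5, in <module>
    return _nx.concatenate(arrs, 1, dtype=dtype, casting=casting)
           ~~~~~~~~~~~~~~~^^^^^^^^^^^^^^^^^^^^^^^^^^^^^^^^^^^^^^^
ValueError: all the input array dimensions except for the concatenation axis must match exactly, but along dimension 0, the array at index 0 has size 500 and the array at index 1 has size 510
```

The tilt is 64°, but joint 5 is right at its range limit. I'll back off about 5° and check with a picture.

Emit:
{"op": "servo_tool", "data": {"targets": [[0,0,0,0.4,0,0],[0,0,0,0.8,0,0],[0,0,0,0.8,0,0],[0,0,0,0.8,0,0],[0,0,0,0.8,0,0],[0,0,0,0.8,0,0]]}}

```text
time_s: 16.6
eef_pos: [0.6126, 0.2254, 0.4792]
eef_rot: [0.312, 0.552, 0.673, 0.381]
wrist_force: [-1.0, 0.2, -1.8]
grip_width: 0.145
gripper_force: 40.0
```

Run:
```python
from h import *
s,p,R=st();print(s["time_s"],p,s["qpos"].round(3),s["qvel"].round(3),s["grip_width"],R[:,2].round(3))
t=snapshot("top")[...,::-1];sd=snapshot("side")[...,::-1]
f=lambda im,x,y,w,h,k:cv2.resize(im[y:y+h,x:x+w],None,fx=k,fy=k,interpolation=2)
cv2.imwrite("pics/d.png",np.hstack([f(t,110,90,220,290,1.8),f(sd,90,10,220,290,1.8)]))
```

```text
16.6 [0.61263629 0.22539823 0.47916751] [ 0.261  0.032  1.659 -0.134  0.425  0.154] [-0.    -0.    -0.004  0.002  0.002  0.001] 0.1447524916966621 [ 0.841  0.168 -0.515]
```

View pics/d.png

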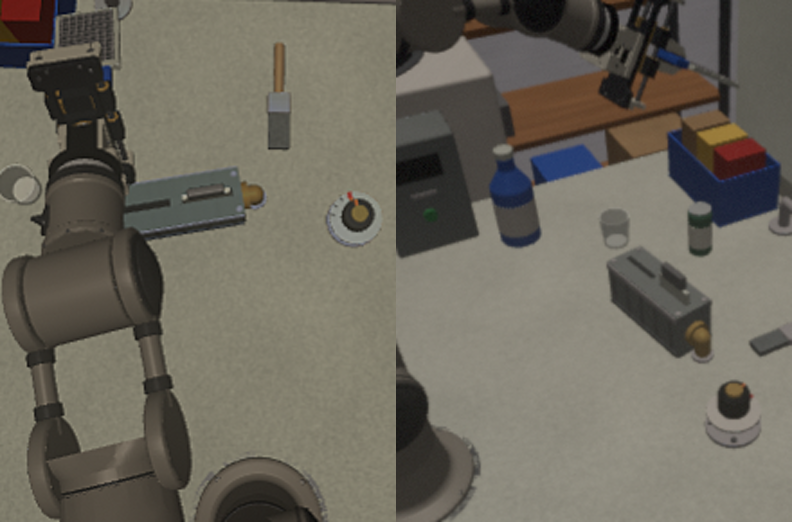

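The blue screen is held aloft with its mesh visible from above (88,35). It is tipped about 59°, with its lower end away from the robot. The left slot is empty, the grey screen is seated (207,192), the pointer is at the red mark and the bystanders haven't moved.

```bash
python3 -c "
from station import arm
print(arm.job_done())"
```

```text
the job is handed in; nothing more can be done
None
```

The job is handed in with the valve collar turned to the red locked mark and the grey screen still seated; the gripper alone holds the blue screen still, about 0.48 m above the counter and tipped about 59° mesh side up.

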